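# Eject a battery pack from the charging dock and stop it with the other finger

### The job

Press the red eject key of the charging dock with one finger so that the blue battery pack pops out, and stop the pack on the chute with the other finger before it slides down to the chute's lower end. Finish like that, holding: the key still pressed down, the pack at rest on the chute against the finger. Do not grip or lift the pack, and leave the other things on the table where they are.

Things in the scene. Friction and masses are not known exactly. Their poses are not given: they have to be found in the camera images.
- dock: Black charging dock, fixed, 232 mm long (x), facing the robot (-x end nearest it) give or take 30 degrees. Origin on the table below the chute's middle line. The grey chute runs along its x axis (y = 0), 45 mm wide, falling 20 degrees towards -x; 6 mm rims. Key housing on the -y side, 38 mm tall, x -67 to -3, y -108 to -30 mm. Uphill: bay with 14 mm walls, then the power block, x 90 to 126 mm, 98 mm tall.
- chute (a point): Point on the chute floor at the gate, under the seated pack's front face: 12 mm to +x of the dock's origin, 55 mm above the table. Its x axis points up the slope, y as the dock's y, z square out of the floor. The bay and pack lie at +x. Beside the key's middle the floor is 38 mm above the table.
- chute_end (a point): Middle of the floor at the chute's open lower end: 115 mm down the slope from chute, 96 mm to -x of the dock's origin and 16 mm above the table.
- key_top (a point): Centre of the top of the red eject key, a level pad 40 mm along the dock's x by 60 mm along its y, at rest 57 mm above the table, 35 mm to -x and 68 mm to -y of the dock's origin: beside the empty chute just downhill of the gate, its near edge 38 mm from the chute's centre line. It moves down with the key.
- key (a joint): Travel of the key straight down in m: 0 up, 0.010 bottom; pressed beyond 0.005. Springs back when let go (about 3 N to start, 4.5 N at the bottom). One piece with it is a red gate, 24 mm wide, standing 5 mm out of the chute floor in front of the pack: at about 5 mm of travel it is below the floor and the pack shoots out.
- ejector (a joint): Travel in m of the steel spring plate behind the pack, 0 with the pack seated, 0.014 sprung out. It pushes the pack downhill with about 2.6 N as the gate drops, then the pack slides on by itself; unstopped it is off the chute in about 0.3 s.
- pack: Blue battery pack, yellow band near its front, 64 x 40 x 20 mm thick, about 120 g, slippery (friction 0.14). Lies in the bay along the slope, front against the gate. Origin: centre of its underside, 33 mm up the slope from chute when seated; its z is upright while it lies on the slope, x as the dock's. Its front leans: the top edge is 7 mm further downhill and meets an upright finger first.
- spare_pack: Bystander: loose grey battery pack 64 x 40 x 20 mm lying on the table. Origin under its centre.
- tape_roll: Bystander: loose brown roll of tape lying flat, 92 mm across, 68 mm bore, 48 mm tall. Origin under its centre.
- carton: Bystander: small loose white carton 90 x 60 x 45 mm. Origin under its centre.
There are look-alikes about, which are no part of the job. Leave any pink look-alike of the pack alone.

How it is judged:
On the way, in this order (a step that is already met when the one before it is completed fails the run):
1. the key is being pressed by a finger with the pack still in its bay (value of joint key above 0.002 m and contact force between the fingers and key above 0.5 N and x of pack in the frame of chute above 0.028 m).
2. the pack has popped out and is stopped on the chute by a finger while the key is held down (x of pack in the frame of chute between -0.06 and 0.022 m and z of pack in the frame of chute between -0.005 and 0.01 m and value of joint key above 0.005 m and contact force between the fingers and key above 0.5 N and contact force between the fingers and pack above 0.03 N and linear speed of pack below 0.02 m/s), for 0.3 s.
At the end, for the whole second after the job is handed in: The key is held more than 5 mm down by a finger (over 0.5 N); the pack lies on the chute, at least 10 mm out of its seat and its front at least 22 mm short of the lower end, not more than 10 mm off the floor, at rest (under 20 mm/s), resting against a finger (over 0.03 N) (all of step 2); the arm keeps its last pose, push and grip.
It fails at once if the pack slid away down the chute (its front within 22 mm of the lower end) (x of pack in the frame of chute below -0.061 m).
It fails at once if the pack was lifted more than 15 mm off the chute or tipped over (z of pack in the frame of chute above 0.015 m or angle between pack's own z axis and vertical above 0.5 rad).
It fails at once if another thing on the table was moved more than 20 mm (distance of any of spare_pack, tape_roll, carton from where it was at the start of the episode above 0.02 m).
It also fails if it takes over 32 s, if anything falls off the work surface, if the arm or the gripper's body presses on something with over 40 N, if the wrist force passes 120 N, or if a joint passes its speed limit or range.

### The arm

A 6-joint arm with a two-finger parallel gripper is mounted at the origin on the work surface. World frame = base frame: x ahead of the robot, y to its left, z up, the work surface at z = 0. Lengths are in m, angles in rad, forces in N, time in s.
With the tool pointing down it reaches from about 0.35 to 0.85 m from the base axis. Payload 8.1 kg.
Tool frame: the origin (TCP) lies midway between the tips of the shut fingers; the grasp point (between the pads) lies 19 mm behind it; z points along the fingers, y is the line along which they close (so a half turn about z gives the same grasp; the last joint's range is limited). The gripper opens to 93 mm and grips with 3 to 60 N. Pads are 15 mm wide; open, the fingers measure 128 mm over their backs; the gripper's body (75 mm by 188 mm) begins 65 mm behind the grasp point.
Start: joints at [-1.401, 0.13, 1.488, -0, 1.523, -0.085], TCP at [0.151, -0.581, 0.219] pointing down, gripper open.
Joint ranges: [-2.96, 2.96], [-0.89, 2.26], [0.02, 2.5], [-1.34, 4.48], [0, 2.73], [-2.66, 2.66]. Speed limits (rad/s): [2.39, 2.39, 2.79, 3.14, 3.14, 3.14].

### API

Orientations are given as a rotation vector (axis times angle).
In Python, from plant import read_state, read_camera, get_calibration, close_job gives the robot as it stands.
- The arm moves only by the shell command python3 -m crank 'ROWS' [FORCE]. ROWS is JSON, a list that holds one entry, the list of rows, each a list of 7 numbers: the gripper's target within -1 to 1 (fully open at 1, half-way at 0, shut at -1), then the shift along the tool's x, y, z as a fraction of full scale, then the turn, a rotation vector about the tool's x, y, z as a fraction of full scale. In form: [[[grip, x, y, z, rx, ry, rz], ...]]. A call has exactly 5 rows; each row is the pose to reach, as a shift and turn from the pose commanded when the call began, along the tool's axes at that moment; what a row does not reach only later rows make up. Full scale, the value 1, is 0.5 m for a shift and 90 degrees for a turn. A row lasts 1/8 s, in which the tool goes at most 62.5 mm and 10.7 degrees, less where a joint would pass 70% of its speed; a pose out of reach is approached as far as the arm can. A call with a number of a shift or a turn outside -1 to 1 is refused whole. A call with a gripper value outside its range is refused whole. The fingers move at their own pace and stop on an object; FORCE is the grip in N (left out, the last holds). Time passes only in rows, so rows that repeat a pose let the fingers close, or fill a call up. It gives the time, the measured TCP pose, the force, the opening and the grip force at its end, in the units of the state.
- read_state(): the state, without advancing time (a new reading comes with each control period).
- read_camera(name): name is "scene" or "side" or "wrist"; returns the picture (384x512x3 uint8, red, green, blue); there is no depth.
- get_calibration(name): a dict with "fx", "fy", "cx", "cy" (pixels), "dist_coeffs" ([k1, k2, p1, p2, k3] as OpenCV has them; the pictures are not rectified), "eye" and "orientation" of the camera in the world; the wrist camera has in their place "mount" (4x4, takes a point from camera to tool coordinates, whose origin is the TCP and whose axes are the flange's). Camera axes: x right, y down, z forward; pixel columns grow to the right and rows downward; lengths in m; the calibration is good to about 2 mm. A picture is of the moment at which its call begins: read the wrist's pose just before it. get_calibration takes no time and is no camera call.
- close_job(): hands the job in; it is judged then, once.
The state is a dict: "t": time; "q": joint angles; "dq": joint speeds; "joint_torque": joint torques, N m; "tool_pos": TCP position; "orientation": TCP orientation; "force": force on the tool from outside, world axes, zero at the start; "wrist_torque": the same for the moment, N m; "opening": finger opening in m; "gripper_force": force on a finger pad.
Only numpy, scipy, OpenCV 4.12 (cv2) and the standard library are available. Lean on these libraries where they do the work, as an engineer would, in place of code of your own. Each camera call takes 0.05 s, during which the arm holds its last target. There are 200 camera calls.

## Working session

There is one attempt and no reset: what is moved stays moved. The work goes in short steps, Python scripts to look and compute and a shell command to move; the robot and the scene stay as the last step left them, time stands still between calls to the robot, and variables do not carry over. Pictures are saved under pics/ and viewed, at most 10 in all, crops included, and the job is handed in when it is done.

```bash
mkdir -p pics; ls; python3 - <<'E'
from plant import *
import cv2,numpy as np
for n in ("scene","side"):
    im=read_camera(n); cv2.imwrite(f"pics/{n}0.png",im[:,:,::-1]); c=get_calibration(n); print(n,c)
print(get_calibration("wrist"))
s=read_state();print(s)
E
```

```text
pics
scene {'fx': 411.5852140298768, 'fy': 411.5852140298768, 'cx': 256.75246091104657, 'cy': 188.8572481975248, 'dist_coeffs': array([-0.07035466,  0.        ,  0.        ,  0.        ,  0.        ]), 'eye': array([ 0.93608533, -0.43823521,  0.57491677]), 'orientation': array([-2.17963428, -0.76399601,  0.34549381])}
side {'fx': 351.3135743034998, 'fy': 351.3135743034998, 'cx': 257.04700008009775, 'cy': 192.73851798971202, 'dist_coeffs': array([0.01860663, 0.        , 0.        , 0.        , 0.        ]), 'eye': array([ 0.51516639, -0.44868388,  0.64791865]), 'orientation': array([-2.42592376,  0.20287024, -0.06299247])}
{'fx': 276.6129548261186, 'fy': 276.6129548261186, 'cx': 255.53645799281875, 'cy': 190.69250759263417, 'dist_coeffs': array([-0.03830947,  0.        ,  0.        ,  0.        ,  0.        ]), 'mount': array([[-5.75066454e-04, -9.66082656e-01, -2.58232397e-01,
         7.12013093e-02],
       [ 9.99999678e-01, -4.10993018e-04, -6.89352093e-04,
         4.38348500e-04],
       [ 5.59839389e-04, -2.58232710e-01,  9.66082581e-01,
        -1.65692956e-01],
       [ 0.00000000e+00,  0.00000000e+00,  0.00000000e+00,
         1.00000000e+00]])}
{'t': 0.1, 'q': array([-1.40138694e+00,  1.31067009e-01,  1.48916836e+00, -3.67215347e-05,
        1.52302514e+00, -8.54316392e-02]), 'dq': array([ 0.00196091, -0.00129242, -0.00212185, -0.00195095, -0.00188262,
       -0.00108466]), 'joint_torque': array([ 1.81648829e-03, -5.61341250e+01, -4.93096018e+01,  7.70432199e-02,
        2.91728752e-02, -4.34200660e-05]), 'tool_pos': array([ 0.15115638, -0.58010805,  0.2177046 ]), 'orientation': array([-3.11447200e+00, -3.99012222e-01,  1.67447449e-04]), 'force': array([ 0.40970412, -0.47547377,  0.69908025]), 'wrist_torque': array([ 0.01559133,  0.00297455, -0.0383509 ]), 'gripper_force': 0.0, 'opening': 0.09318015641950196}
```

View pics/scene0.png

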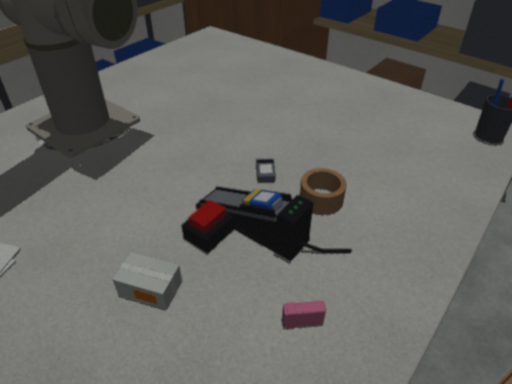

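View pics/side0.png

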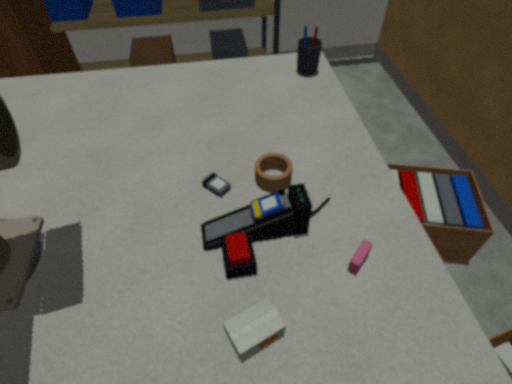

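The scene view shows the dock in the middle: red key at (208,217), pack at (263,200), chute end at about (200,200), and the tape roll uphill at (323,190). In the side view the key is at (238,248), the pack at (270,206) and the lower end at (205,235).

```bash
cat > h.py <<'E'
from plant import *
import cv2,numpy as np
from scipy.spatial.transform import Rotation as R
def cam(n,s=None):
    c=get_calibration(n);K=np.array([[c['fx'],0,c['cx']],[0,c['fy'],c['cy']],[0,0,1]]);D=np.array(c['dist_coeffs'])
    if n=="wrist":
        T=np.eye(4);T[:3,:3]=R.from_rotvec(s['orientation']).as_matrix();T[:3,3]=s['tool_pos'];T=T@c['mount'];return K,D,T[:3,:3],T[:3,3]
    return K,D,R.from_rotvec(c['orientation']).as_matrix(),np.array(c['eye'])
def ray(C,uv):
    K,D,Rm,e=C;p=cv2.undistortPoints(np.array(uv,float).reshape(-1,1,2),K,D)[:,0]
    d=np.c_[p,np.ones(len(p))]@Rm.T;return e,d
def onz(C,uv,z):
    e,d=ray(C,uv);return e+d*((z-e[2])/d[:,2])[:,None]
def tri(Cs,uvs):
    A=np.zeros((3,3));b=np.zeros(3);L=[]
    for C,uv in zip(Cs,uvs):
        e,d=ray(C,[uv]);d=d[0]/np.linalg.norm(d);P=np.eye(3)-np.outer(d,d);A+=P;b+=P@e;L.append((P,e))
    x=np.linalg.solve(A,b);return x,[np.linalg.norm(P@(x-e)) for P,e in L]
def proj(C,X):
    K,D,Rm,e=C;return cv2.projectPoints((np.atleast_2d(X)-e)@Rm,np.zeros(3),np.zeros(3),K,D)[0][:,0]
def big(m):
    n,l,st,ce=cv2.connectedComponentsWithStats(m.astype(np.uint8));i=1+np.argmax(st[1:,4]);return l==i,ce[i],st[i]
E
python3 - <<'E'
from h import *
P={}
for n,(x0,x1,y0,y1) in {"scene":(180,320,180,260),"side":(195,320,175,280)}.items():
    im=cv2.imread(f"pics/{n}0.png").astype(int);b,g,r=im[...,0],im[...,1],im[...,2]
    roi=np.zeros(b.shape,bool);roi[y0:y1,x0:x1]=1
    red=(r>50)&(r>2.5*g)&(r>2.5*b)&roi
    m,ce,st=big(red&(r>0.75*r[red].max()));print(n,"redtop",ce,st,r[red].max())
    yl=(r>90)&(g>70)&(b<0.5*g)&roi;m2,c2,s2=big(yl);print("yellow",c2,s2)
    bl=(b>60)&(b>1.5*r)&(b>1.3*g)&roi;m3,c3,s3=big(bl);print("blue",c3,s3)
    P[n]=(ce,c2,c3);C=cam(n)
    q=cv2.boxPoints(cv2.minAreaRect(np.argwhere(m)[:,::-1].astype(np.float32)));print(onz(C,q,.057).round(3),onz(C,[ce],.057))
Cs=[cam("scene"),cam("side")]
for i in range(3): print(tri(Cs,[P["scene"][i],P["side"][i]]))
for n in("scene","side"):
    im=cv2.imread(f"pics/{n}0.png");x0,x1,y0,y1={"scene":(180,340,150,265),"side":(190,340,150,285)}[n]
    cv2.imwrite(f"pics/{n}0c.png",cv2.resize(im[y0:y1,x0:x1],None,fx=4.4,fy=4.4,interpolation=cv2.INTER_CUBIC))
E
```

```text
scene redtop [206.80168776 212.592827  ] [190 201  35  25 474] 113
yellow [251.27659574 194.9787234 ] [245 189  14  13  47]
blue [266.25233645 200.07009346] [249 190  33  19 214]
[[ 0.52  -0.106  0.057]
 [ 0.51  -0.037  0.057]
 [ 0.551 -0.048  0.057]
 [ 0.559 -0.114  0.057]] [[ 0.53522551 -0.07789409  0.057     ]]
side redtop [237.09146341 245.7703252 ] [226 232  23  28 492] 131
yellow [256.22535211 208.56338028] [253 200   8  17  71]
blue [271.56880734 204.05045872] [258 192  26  24 218]
[[ 0.512 -0.047  0.057]
 [ 0.551 -0.046  0.057]
 [ 0.551 -0.105  0.057]
 [ 0.514 -0.105  0.057]] [[ 0.53165451 -0.07701344  0.057     ]]
(array([ 0.53175563, -0.07455192,  0.05262554]), [np.float64(0.00024599403758541924), np.float64(0.0002459940375854858)])
(array([ 0.58131529, -0.00719216,  0.07625262]), [np.float64(0.0001709106939921046), np.float64(0.00017091069399209068)])
(array([ 0.6138877 , -0.00480126,  0.08091889]), [np.float64(0.0004020522644320153), np.float64(0.00040205226443204025)])
```

```bash
python3 -m crank '[[[1,0.08,-0.07,0,0,0,0.03],[1,0.18,-0.16,0,0,0,0.07],[1,0.28,-0.25,0,0,0,0.11],[1,0.37,-0.33,0,0,0,0.14],[1,0.45,-0.40,0,0,0,0.14]]]'
python3 -m crank '[[[1,0.07,-0.10,0,0,0,0],[1,0.14,-0.20,0,0,0,0],[1,0.21,-0.30,0,0,0,0],[1,0.28,-0.40,0,0,0,0],[1,0.35,-0.50,0,0,0,0]]]'
```

```text
t: 0.72
tool_pos: [0.3192, -0.3284, 0.2183]
orientation: [-3.141, -0.053, 0.0]
force: [1.1, -0.5, 0.2]
opening: 0.0931
gripper_force: 0.0
t: 1.35
tool_pos: [0.4854, -0.0725, 0.2185]
orientation: [3.141, 0.055, 0.0]
force: [-0.1, -1.2, -0.2]
opening: 0.093
gripper_force: 0.0
```

```bash
python3 -m crank '[[[0.08,0.07,-0.085,0,0,0,0],[0.08,0.07,-0.085,0,0,0,0],[0.08,0.07,-0.085,0,0,0,0],[0.08,0.07,-0.085,0,0,0,0],[0.08,0.07,-0.085,0,0,0,0]]]'
python3 - <<'E'
from h import *
s=read_state();im=read_camera("wrist");cv2.imwrite("pics/w0.png",im[:,:,::-1])
import pickle;pickle.dump(s,open("pics/w0.pkl","wb"));print(s['tool_pos'],s['orientation'],s['opening'],s['t'],s['force'])
E
```

```text
t: 1.98
tool_pos: [0.5179, -0.0318, 0.2188]
orientation: [3.141, 0.052, 0.0]
force: [0.5, 0.4, 0.0]
opening: 0.0514
gripper_force: 0.0
[ 0.51789906 -0.03180714  0.21878598] [3.14100105e+00 5.19126732e-02 4.01560526e-04] 0.05135202894422422 1.975 [0.4767335  0.35287717 0.01953082]
```

View pics/w0.png

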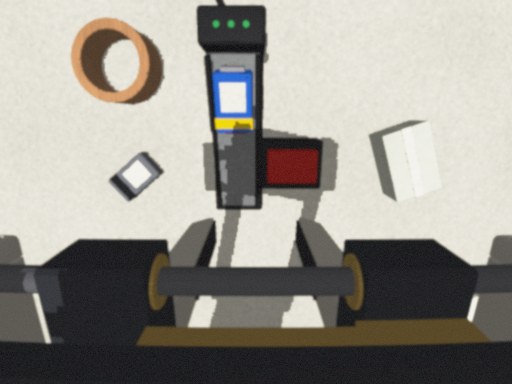

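The wrist view shows the chute running straight up the picture: lower end at (239,206), yellow band at (235,125), red key at (292,167). The finger tips are at the bottom, near (212,225) and (302,225). Next I work out the key corners and the dock yaw.

```bash
python3 - <<'E'
from h import *
import pickle
s=pickle.load(open("pics/w0.pkl","rb"));C=cam("wrist",s)
im=cv2.imread("pics/w0.png").astype(int);b,g,r=im[...,0],im[...,1],im[...,2]
roi=np.zeros(b.shape,bool);roi[60:200,200:335]=1
m,ce,st=big((r>60)&(r>2.5*g)&(r>2.5*b)&roi);print("red",ce,st)
q=cv2.boxPoints(cv2.minAreaRect(np.argwhere(m)[:,::-1].astype(np.float32)));X=onz(C,q,.057);print(X.round(4))
print("sizes",[np.linalg.norm(X[i]-X[i-1]).round(4) for i in range(4)])
key=onz(C,[ce],.057)[0];print("key",key)
for i in range(4):
    e=X[i]-X[i-1];print(np.degrees(np.arctan2(e[1],e[0])).round(1),end=" ")
# yellow band and blue body: edges left/right at known heights
m,cy,sy=big((r>120)&(g>100)&(b<0.5*g)&roi);print("\nyellow",cy,sy)
m2,cb,sb=big((b>80)&(b>1.5*r)&roi|((b>80)&roi&False));print("blue",cb,sb)
lab=(r>170)&(g>170)&(b>170)&roi; lab[:, :215]=0;lab[:,252:]=0;lab[120:]=0
m3,cl,sl=big(lab);print("label",cl,sl)
for n,c in(("y",cy),("l",cl)): print(n,onz(C,[c],.08)[0],onz(C,[c],.09)[0])
# hypothesis: dock yaw a, origin from key
for a in np.radians([-2,0,2,4,6]):
    Rz=R.from_euler('z',a).as_matrix();o=key-Rz@[-.035,-.068,.057]
    P=np.array([[-.096,.0225,.016],[-.096,-.0225,.016],[-.096,0,.016],[.09,.0,.098],[.126,0,.098],[-.055,-.038,.057],[-.055,-.098,.057]])
    print(np.degrees(a),o.round(4),proj(C,P@Rz.T+o).round(0).tolist())
E
```

```text
red [291.85862069 165.93448276] [ 267  149   52   35 1740]
[[ 0.553  -0.0445  0.057 ]
 [ 0.555  -0.1047  0.057 ]
 [ 0.5139 -0.1084  0.057 ]
 [ 0.5118 -0.0462  0.057 ]]
sizes [np.float64(0.0412), np.float64(0.0603), np.float64(0.0413), np.float64(0.0622)]
key [ 0.53378399 -0.07511789  0.057     ]
2.5 -88.0 -174.9 91.9 
yellow [233.17231638 123.04237288] [214 118  39  11 354]
blue [232.51529637  91.43021033] [ 211   70   42   48 1046]
label [232.42091837  96.6122449 ] [219  82  27  31 784]
y [ 0.58207956 -0.00602973  0.08      ] [ 0.58231114 -0.00681252  0.09      ]
l [ 0.60914321 -0.00487719  0.08      ] [ 0.60848598 -0.00569783  0.09      ]
-2.0 [ 0.5711 -0.0084 -0.    ] [[219.0, 200.0], [251.0, 202.0], [235.0, 201.0], [239.0, 38.0], [241.0, -4.0], [266.0, 181.0], [315.0, 184.0]]
0.0 [ 0.5688 -0.0071 -0.    ] [[220.0, 202.0], [253.0, 203.0], [237.0, 203.0], [234.0, 41.0], [235.0, -1.0], [266.0, 181.0], [315.0, 183.0]]
2.0 [ 0.5664 -0.0059 -0.    ] [[222.0, 204.0], [254.0, 204.0], [238.0, 204.0], [229.0, 43.0], [229.0, 1.0], [267.0, 182.0], [316.0, 182.0]]
4.0 [ 0.564  -0.0048 -0.    ] [[224.0, 206.0], [256.0, 205.0], [240.0, 206.0], [225.0, 46.0], [223.0, 4.0], [267.0, 183.0], [317.0, 181.0]]
6.000000000000001 [ 0.5615 -0.0038  0.    ] [[225.0, 208.0], [257.0, 206.0], [241.0, 207.0], [221.0, 49.0], [217.0, 8.0], [268.0, 184.0], [317.0, 180.0]]
```

Both key sides give a yaw of about 2°, and the key centre (0.533, -0.075) agrees across the views. The tool is already aligned, so I move over the spot and go down to just above the key.

```bash
python3 -m crank '[[[0.08,0.027,0.02,0.04,0,0,0],[0.08,0.027,0.02,0.12,0,0,0],[0.08,0.027,0.02,0.20,0,0,0],[0.08,0.027,0.02,0.26,0,0,0],[0.08,0.027,0.02,0.29,0,0,0]]]' 20
python3 - <<'E'
from h import *
im=read_camera("side");cv2.imwrite("pics/s1.png",cv2.resize(im[150:300,170:350,::-1],None,fx=4,fy=4,interpolation=cv2.INTER_CUBIC))
s=read_state();print(s['tool_pos'],s['opening'],s['force'])
C=cam("wrist",s);im=read_camera("wrist");cv2.imwrite("pics/w1.png",im[:,:,::-1])
E
```

```text
t: 2.65
tool_pos: [0.5308, -0.0406, 0.0718]
orientation: [-3.141, -0.053, 0.004]
force: [-0.1, 0.6, 0.6]
opening: 0.0505
gripper_force: 0.0
[ 0.53022095 -0.0404045   0.07063912] 0.05025562187340428 [-1.37953254  0.28121789 -1.31254933]
```

View pics/s1.png

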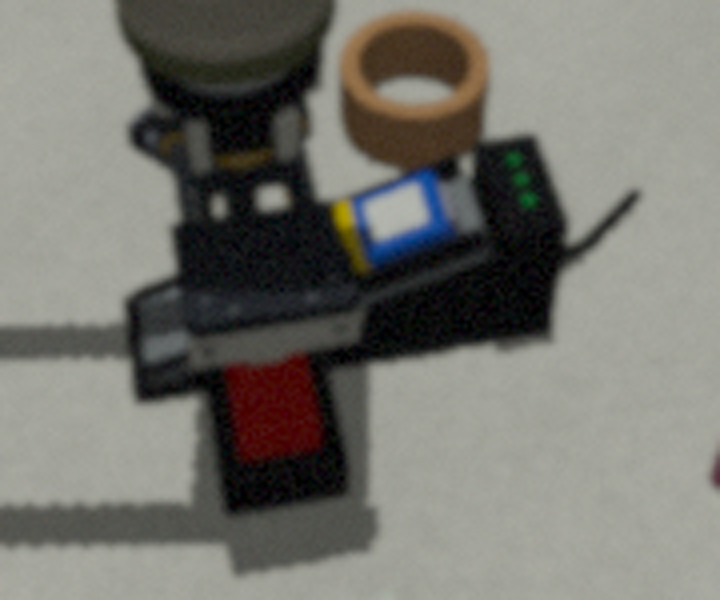

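View pics/w1.png

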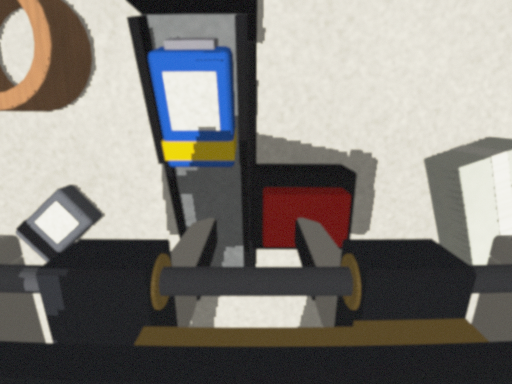

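The wrist view has the pack seated with its band at (198,150). The left finger tip is over the chute's middle line and the right one over the key at (307,217). Now I lower it gently towards contact.

```bash
cat > st.py <<'E'
from h import *
S=[]
for i in range(4): S.append(read_state());read_camera("side")
S.append(read_state())
print("t",S[-1]['t'],"pos",np.mean([s['tool_pos'] for s in S],0).round(4),np.std([s['tool_pos'] for s in S],0).round(4),"F",np.mean([s['force'] for s in S],0).round(2),"M",np.mean([s['wrist_torque'] for s in S],0).round(3),"open",S[-1]['opening'].round(4))
E
python3 st.py
python3 -m crank '[[[0.08,0.002,0,0.006,0,0,0],[0.08,0.002,0,0.011,0,0,0],[0.08,0.002,0,0.016,0,0,0],[0.08,0.002,0,0.02,0,0,0],[0.08,0.002,0,0.02,0,0,0]]]'
python3 st.py
```

```text
t: 3.58
tool_pos: [0.5328, -0.0402, 0.0633]
orientation: [-3.141, -0.055, 0.001]
force: [-0.7, -0.4, -0.5]
opening: 0.0504
gripper_force: 0.0Traceback (most recent call last):
  File "st.py", line 5, in <module>
    print("t",S[-1]['t'],"pos",np.mean([s['tool_pos'] for s in S],0).round(4),np.std([s['tool_pos'] for s in S],0).round(4),"F",np.mean([s['force'] for s in S],0).round(2),"M",np.mean([s['wrist_torque'] for s in S],0).round(3),"open",S[-1]['opening'].round(4))
                                                                                                                                                                                                                                          ^^^^^^^^^^^^^^^^^^^^^^
AttributeError: 'float' object has no attribute 'round'
Traceback (most recent call last):
  File "st.py", line 5, in <module>
    print("t",S[-1]['t'],"pos",np.mean([s['tool_pos'] for s in S],0).round(4),np.std([s['tool_pos'] for s in S],0).round(4),"F",np.mean([s['force'] for s in S],0).round(2),"M",np.mean([s['wrist_torque'] for s in S],0).round(3),"open",S[-1]['opening'].round(4))
                                                                                                                                                                                                                                          ^^^^^^^^^^^^^^^^^^^^^^
AttributeError: 'float' object has no attribute 'round'
```

```bash
sed -i "s/S\[-1\]\['opening'\].round(4)/round(S[-1]['opening'],4)/" st.py; python3 st.py
python3 -m crank '[[[0.08,0,0,0.004,0,0,0],[0.08,0,0,0.008,0,0,0],[0.08,0,0,0.012,0,0,0],[0.08,0,0,0.016,0,0,0],[0.08,0,0,0.016,0,0,0]]]'
python3 st.py
```

```text
t 3.975 pos [ 0.5332 -0.0402  0.0637] [0. 0. 0.] F [ 0.1  -0.12 -0.11] M [0.032 0.034 0.002] open 0.0503
t: 4.6
tool_pos: [0.533, -0.0402, 0.0555]
orientation: [-3.141, -0.055, 0.0]
force: [-0.1, 0.2, 1.2]
opening: 0.05
gripper_force: 0.4
t 4.8 pos [ 0.533  -0.0402  0.0556] [0. 0. 0.] F [-0.56  0.24  1.09] M [-0.003  0.131 -0.034] open 0.0503
```

```bash
python3 -m crank '[[[0.08,0,0,0.001,0,0,0],[0.08,0,0,0.002,0,0,0],[0.08,0,0,0.003,0,0,0],[0.08,0,0,0.004,0,0,0],[0.08,0,0,0.004,0,0,0]]]'
python3 st.py
```

```text
t: 5.42
tool_pos: [0.5331, -0.0402, 0.0536]
orientation: [3.141, 0.055, -0.0]
force: [-1.4, 1.1, 2.0]
opening: 0.0502
gripper_force: 1.2
t 5.625 pos [ 0.5331 -0.0402  0.0536] [0. 0. 0.] F [-1.47  0.06  2.27] M [-0.073  0.309 -0.06 ] open 0.0502
```

```bash
python3 - <<'E'
from h import *
for n,(x0,x1,y0,y1) in {"scene":(180,320,180,260),"side":(195,320,175,280)}.items():
    im=read_camera(n)[:,:,::-1].astype(int);cv2.imwrite(f"pics/{n}2.png",im);b,g,r=im[...,0],im[...,1],im[...,2]
    roi=np.zeros(b.shape,bool);roi[y0:y1,x0:x1]=1
    yl=(r>90)&(g>70)&(b<0.5*g)&roi;m2,c2,s2=big(yl);print(n,"yellow",c2,s2)
a=cv2.imread("pics/scene2.png")[165:265,170:320];cv2.imwrite("pics/c2.png",cv2.resize(a,None,fx=5,fy=5,interpolation=cv2.INTER_CUBIC))
E
```

```text
scene yellow [255.57142857 190.64285714] [253 189   6   5  14]
side yellow [254.64516129 204.22580645] [252 201   6   8  31][ WARN:0@0.657] global loadsave.cpp:1063 imwrite_ Unsupported depth image for selected encoder is fallbacked to CV_8U.
```

View pics/c2.png

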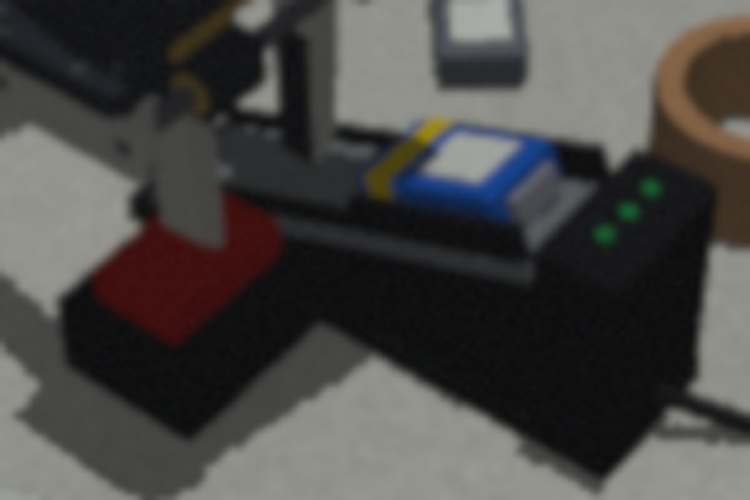

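The key finger stands on the red pad at crop (222,245), the other finger stands in the chute at (310,155), and the pack is still seated. I keep pressing.

```bash
python3 -m crank '[[[0.08,0,0,0.002,0,0,0],[0.08,0,0,0.004,0,0,0],[0.08,0,0,0.007,0,0,0],[0.08,0,0,0.010,0,0,0],[0.08,0,0,0.010,0,0,0]]]'
python3 st.py
python3 - <<'E'
from h import *
im=read_camera("scene")[:,:,::-1];cv2.imwrite("pics/c3.png",cv2.resize(im[165:265,170:320],None,fx=5,fy=5,interpolation=cv2.INTER_CUBIC))
E
```

```text
t: 6.35
tool_pos: [0.5331, -0.0402, 0.0485]
orientation: [3.141, 0.055, -0.0]
force: [-1.2, -0.3, 3.6]
opening: 0.0498
gripper_force: 2.4
t 6.55 pos [ 0.5331 -0.0402  0.0486] [0. 0. 0.] F [-1.93 -0.2   3.37] M [-0.103  0.362  0.009] open 0.0506
```

View pics/c3.png

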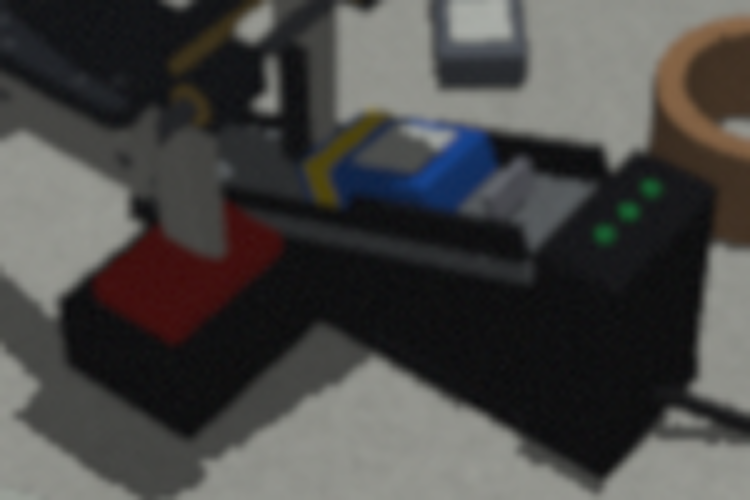

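```bash
python3 - <<'E'
from h import *
im=read_camera("scene")[:,:,::-1];cv2.imwrite("pics/scene3.png",im)
C=cam("scene");a=np.radians(2);Rz=R.from_euler('z',a).as_matrix();key=np.array([.5335,-.0755,0]);
for z in(.057,.0535,.0485): print(z,proj(C,[key+Rz@[-.02,-.03,z],key+Rz@[.02,-.03,z],key+Rz@[.02,.03,z]]).round(1).tolist())
for n in("scene0","scene2","scene3"):
    im=cv2.imread(f"pics/{n}.png").astype(int);b,g,r=im[...,0],im[...,1],im[...,2]
    m=(r>40)&(r>2.2*g)&(r>2.2*b);m[:, :180]=0;m[:,240:]=0;m[:190]=0;m[250:]=0
    p=np.argwhere(m);print(n,len(p),"bottom",[(x,p[p[:,1]==x,0].max(),round(r[p[p[:,1]==x,0].max(),x])) for x in(192,196,200,204,208,212,216,220)])
    yl=(r>60)&(g>50)&(b<0.5*g);yl[:180]=0;yl[215:]=0;yl[:,:225]=0;yl[:,275:]=0;print(big(yl)[1:])
    print("col r",r[200:245:1,204].tolist())
E
```

```text
0.057 [[187.5, 216.1], [204.1, 225.8], [226.2, 206.9]]
0.0535 [[187.7, 217.5], [204.3, 227.2], [226.3, 208.2]]
0.0485 [[188.0, 219.5], [204.5, 229.2], [226.4, 210.2]]
scene0 759 bottom [(192, np.int64(225), 49), (196, np.int64(228), 46), (200, np.int64(230), 48), (204, np.int64(232), 50), (208, np.int64(230), 43), (212, np.int64(226), 48), (216, np.int64(223), 44), (220, np.int64(219), 48)]
(array([250.45454545, 196.01818182]), array([244, 189,  15,  15,  55], dtype=int32))
col r [33, 23, 35, 64, 93, 107, 112, 112, 112, 112, 111, 111, 112, 112, 113, 113, 112, 113, 112, 112, 112, 112, 112, 113, 111, 101, 80, 61, 54, 53, 54, 54, 50, 40, 27, 21, 21, 17, 18, 17, 15, 14, 14, 12, 12]
scene2 557 bottom [(192, np.int64(226), 45), (196, np.int64(228), 51), (200, np.int64(231), 41), (204, np.int64(233), 45), (208, np.int64(230), 48), (212, np.int64(227), 43), (216, np.int64(223), 49), (220, np.int64(220), 44)]
(array([249.7962963 , 196.14814815]), array([244, 189,  15,  15,  54], dtype=int32))
col r [69, 70, 70, 69, 69, 70, 69, 70, 69, 69, 67, 64, 63, 63, 63, 64, 64, 64, 63, 63, 63, 64, 64, 63, 64, 63, 64, 65, 63, 62, 63, 63, 58, 45, 27, 16, 15, 16, 17, 14, 13, 15, 15, 15, 14]
scene3 492 bottom [(192, np.int64(226), 45), (196, np.int64(228), 52), (200, np.int64(231), 42), (204, np.int64(233), 45), (208, np.int64(230), 50), (212, np.int64(227), 45), (216, np.int64(223), 50), (220, np.int64(220), 45)]
(array([236.45098039, 196.41176471]), array([232, 188,  13,  18,  51], dtype=int32))
col r [69, 70, 71, 69, 69, 69, 69, 70, 69, 69, 69, 69, 67, 64, 63, 64, 63, 63, 64, 63, 64, 63, 64, 64, 64, 64, 64, 64, 64, 66, 64, 63, 59, 45, 25, 15, 16, 15, 15, 13, 14, 15, 15, 14, 16]
```

The pack has popped out and stands against the chute finger, with its front at crop (320,165). I press slightly deeper for margin and measure how far the pack travelled.

```bash
python3 -m crank '[[[0.08,0,0,0.001,0,0,0],[0.08,0,0,0.002,0,0,0],[0.08,0,0,0.003,0,0,0],[0.08,0,0,0.003,0,0,0],[0.08,0,0,0.003,0,0,0]]]'
python3 st.py
python3 - <<'E'
from h import *
C=cam("scene");Rz=R.from_euler('z',np.radians(2)).as_matrix();o=np.array([.566,-.006,0])
Rc=Rz@R.from_euler('y',-20,degrees=True).as_matrix();c0=o+Rz@[.012,0,.055]
cv2.imwrite("pics/scene4.png",read_camera("scene")[:,:,::-1])
for n in("scene0","scene2","scene3","scene4"):
    im=cv2.imread(f"pics/{n}.png").astype(int);b,g,r=im[...,0],im[...,1],im[...,2]
    yl=(r>60)&(g>50)&(b<0.5*g);yl[:180]=0;yl[215:]=0;yl[:,:225]=0;yl[:,275:]=0;uv=big(yl)[1]
    e,d=ray(C,[uv]);e2=(e-c0)@Rc;d2=d[0]@Rc;print(n,(e2+d2*(.02-e2[2])/d2[2]).round(4))
a=cv2.imread("pics/scene4.png")[165:265,170:320];cv2.imwrite("pics/c4.png",cv2.resize(a,None,fx=5,fy=5,interpolation=cv2.INTER_CUBIC))
E
```

```text
t: 7.28
tool_pos: [0.5331, -0.0402, 0.0472]
orientation: [3.141, 0.055, -0.0]
force: [-1.8, 0.4, 5.4]
opening: 0.0503
gripper_force: 3.1
t 7.475 pos [ 0.5331 -0.0402  0.0472] [0. 0. 0.] F [-2.99 -0.13  5.29] M [-0.134  0.52  -0.005] open 0.0502
scene0 [ 0.0127 -0.0068  0.02  ]
scene2 [ 0.0117 -0.0074  0.02  ]
scene3 [-0.0155 -0.0145  0.02  ]
scene4 [-0.0157 -0.0134  0.02  ]
```

View pics/c4.png

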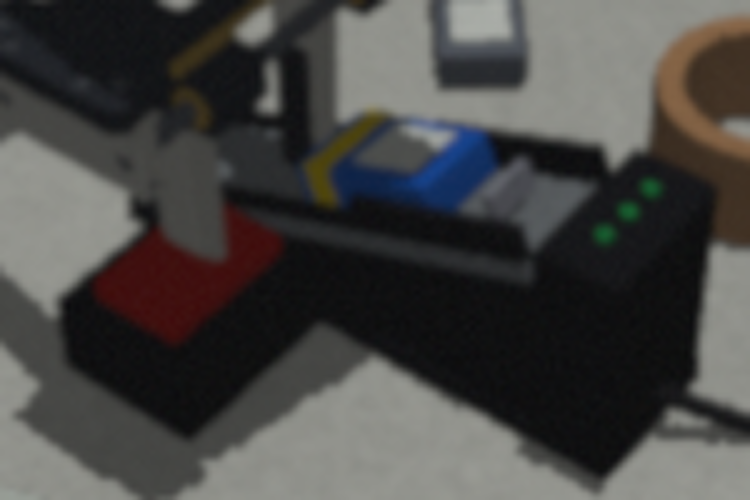

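The pack slid 28 mm, so its origin is at about x = 5 mm in the chute frame, and it sits at rest against the finger. The key is held at about 9–10 mm with roughly 5 N. I'm handing in.

```bash
python3 -c "
from plant import *
print(close_job())"
```

```text
the job is handed in; nothing more can be done
None
```

I pressed the eject key and handed the job in with it held about 9–10 mm down (roughly 5 N); the pack popped out, slid about 28 mm and is at rest against the other finger, though no verdict was returned and pack contact was judged from pictures, not measured.

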